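# Eject the vial tray and catch it part-way

### The arm

A 6-joint arm with a two-finger parallel gripper is mounted at the origin on a cart in front of the work surface, level with it; the furniture and walls round the work are solid. World frame = base frame: x ahead of the robot, y to its left, z up, the work surface at z = 0. Lengths are in mm, angles in rad, forces in N, time in s.
With the tool pointing down it reaches from about 400 to 925 mm from the base axis. Payload 3.4 kg.
Tool frame: the origin (TCP) lies at the very end of the fingers, on their centre line; the grasp point (between the pads) lies 19 mm behind it; z points along the fingers, y is the line along which they close (so a half turn about z gives the same grasp; the last joint's range is limited). The gripper opens to 85 mm and grips with 20 to 120 N. Pads are 22 mm wide; open, the fingers measure 114 mm over their backs; the gripper's body (76 mm by 85 mm) begins 54 mm behind the grasp point. The pads swing forward as they close: fully open they stand 13 mm farther back than shut.
Start: joints at [1.194, 0.307, 1.506, -0, 1.328, -0.073], TCP at [172.034, 548.667, 231.305] pointing down, gripper open.
Joint ranges: [-3.12, 3.12], [-1.05, 2.28], [0.14, 2.33], [-1.42, 4.57], [0.1, 2.73], [-2.68, 2.68]. Speed limits (rad/s): [2.57, 2.57, 3.14, 3.14, 3.14, 3.14].

### API

Orientations are given as [roll, pitch, yaw] about the fixed x, y, z axes, in that order (R = Rz(yaw) Ry(pitch) Rx(roll)).
In Python, from cell import robot gives the robot as it stands. The module is installed in compiled form; this text tells all that it offers.
- The arm moves only by the shell command python3 -m pendant 'ROWS' [FORCE]. ROWS is a JSON object of lists of equal length, an entry for each row: "travel": the shift along the tool's x, y, z in cm, a list of three; "dr": the turn, a rotation vector about the tool's x, y, z in degrees, a list of three; "hand": the finger opening in cm, from 0 to 8.54. In form: {"travel": [[dx, dy, dz], ...], "dr": [[rx, ry, rz], ...], "hand": [hand, ...]}. A call has exactly 8 rows; each row shifts and turns the commanded pose from where the row before left it, along the tool's axes as they then stand; what a row does not reach is not made up. A row lasts 1/10 s, in which the tool goes at most 50 mm and 8.59 degrees, less where a joint would pass 70% of its speed; a pose out of reach is approached as far as the arm can. A call is refused whole if a number of a shift passes 5 or a number of a turn 8.59, either way. A call with a gripper value outside its range is refused whole. The fingers move at their own pace and stop on an object; FORCE is the grip in N (left out, the last holds). Time passes only in rows, so rows that do not move let the fingers close, or fill a call up. It gives the time, the measured TCP pose, the force, the opening and the grip force at its end, in the units of the state.
- robot.sense(): the state, without advancing time (a new reading comes with each control period).
- robot.grab_frame(name): name is "side" or "top" or "wrist"; returns a dict with "frame" (384x512x3 uint8, red, green, blue), "range_z" (384x512 float32, mm along the optical axis (not along the pixel's ray), 0 where there is no reading), "fx", "fy", "cx", "cy" (pixels), "pose" (4x4, takes a point from camera to world coordinates). Camera axes: x right, y down, z forward; pixel columns grow to the right and rows downward; lengths in mm; the calibration is good to about 2 mm. A picture is of the moment at which its call begins.
- robot.sign_off(): hands the job in; it is judged then, once.
Trained networks look in the newest picture that a camera, given by its name, has taken for a name from the list of things; names that differ only in an ending like _2 or _b are one class to them, and where a whole thing is asked for, a point or a joint stands for the part that bears it (a point fixed in the world has none). Each returns a list of dicts, best first, with "score" (0 to 1); they miss things now and then, are a little off and sometimes report something else, mostly with a low value. They report only what shows in the picture. A call takes as long as a camera call. They do not tell look-alikes from the thing itself.
- robot.regions_of(thing, camera): "pixels" (384x512 bool, what is visible of it) and "rect" ([left, top, width, height] in pixels, round what is visible of it).
The state is a dict: "t": time; "qpos": joint angles; "qvel": joint speeds; "joint_torque": joint torques, N m; "tcp_pos": TCP position; "eef_rot": TCP orientation; "contact_force": force on the tool from outside, world axes, zero at the start; "ft_torque": the same for the moment, N m; "gripper_width": opening from 0.0 (shut) to 1.0 (fully open); "grip_force": force on a finger pad.
Only numpy, scipy, OpenCV 4.12 (cv2) and the standard library are available. Lean on these libraries where they do the work, as an engineer would, in place of code of your own. Each camera call takes 0.05 s, during which the arm holds its last target. There are 200 camera calls.

### The job

One of the two spring trays in the dock holds the small vial: press that tray's key down with one fingertip and, while keeping the key down, catch the front plate of the tray with the other finger as it slides out, before it is halfway out. Finish the program like that, holding still, with one finger on the pressed key and the tray resting against the other. Lift nothing, leave the other tray and its key alone, keep the vial and the jar upright in their trays and do not disturb the things round about.

Things in the scene. Friction and masses are not known exactly. Their poses are not given: they have to be found in the camera images.
- dock: white metal dock fixed on the table, 108 x 190 mm and 44 mm high (its keys and front plates included: 56 mm). Origin at the centre of its underside, x points to its back, y to its left as seen from the front, z up; the two trays slide out of its front, along -x. Each tray has a key to its right (-y); the housing round the key is 30 mm high, the tray walls 29 mm
- key_l_top (a point): centre of the top face of the left tray's key: a ribbed metal pad 32 mm (dock x) by 25 mm (dock y), its top 44 mm above the table when up. Dock frame (-29, 16, 44) mm. There is 13 mm from the front edge of the key to the front face of the plate before it, 8 mm to the plate's back
- key_r_top (a point): the same for the right tray's key; dock frame (-29, -76, 44) mm
- tray_l_plate (a point): point on the left tray's front plate straight in front of its key, at the plate's top edge on the front face; dock frame (-57, 16, 56) mm while shut; moves with the tray. The plate is 88 mm wide, 5 mm thick and reaches from 12 to 56 mm above the table, so it stands 12 mm higher than the key that is up
- tray_r_plate (a point): the same on the right tray; dock frame (-57, -76, 56) mm while shut
- key_l (a joint): travel of the left key: 0 up, 0.008 m fully down. Spring, 1.6 N to start, about 5 N at the bottom; from about 5 mm down it lets its tray go
- key_r (a joint): travel of the right key, the same
- tray_l (a joint): travel of the left tray: 0 shut (latched), 0.08 m fully out, halfway 0.04 m. Once let go a spring of about 2.5 N drives it out at some 0.07 m/s, halfway in about 0.6 s; nothing but a finger in front of the plate stops it, and it must not pass halfway
- tray_r (a joint): travel of the right tray, the same
- vial: gold screw-cap vial, 22 mm wide, 29 mm high, standing loose in the left or the right tray (either may be drawn); origin at the centre of its underside, z up. It stands in the left tray if its y in the dock's frame is positive
- jar: small white-lidded jar, 48 mm wide, 40 mm high, standing loose in the other tray; origin at the centre of its underside, z up
- lot_stamp: bystander: hand stamp with turned handle, 20 x 32 x 54 mm, behind the dock; origin under its centre
- squat_jar: bystander: black-lidded jar, 59 mm wide, 46 mm high, left of the dock, behind the press; origin under its centre
- tape_roll: bystander: roll of tape, 96 mm wide, 48 mm high, left of the press; origin under its centre. A fixed green lever press, 0.30 m high with its lever, stands to the left of the dock, about 0.37 to 0.54 m ahead of the robot and 0.03 m to its left: pass over it
Mind the look-alikes: they are no part of the job. What is meant by the jar is not orange, and is the smaller of those in its own colour.

How it is judged (in metres and radians):
On the way, in this order (a step that is already met when the one before it is completed fails the run):
1. a finger presses the key of the tray with the vial, while that tray is still in (((y of vial in the frame of dock above 0 m and value of joint key_l above 0.003 m and contact force between the fingers and key_l above 0.3 N and value of joint tray_l below 0.006 m) or (y of vial in the frame of dock below 0 m and value of joint key_r above 0.003 m and contact force between the fingers and key_r above 0.3 N and value of joint tray_r below 0.006 m))).
2. the tray has popped out and is caught by a finger before halfway, with the key still down (((y of vial in the frame of dock above 0 m and value of joint key_l above 0.003 m and contact force between the fingers and key_l above 0.3 N and value of joint tray_l between 0.008 and 0.04 m and contact force between the fingers and tray_l above 0.4 N) or (y of vial in the frame of dock below 0 m and value of joint key_r above 0.003 m and contact force between the fingers and key_r above 0.3 N and value of joint tray_r between 0.008 and 0.04 m and contact force between the fingers and tray_r above 0.4 N))), for 0.3 s.
At the end, for the whole second after the job is handed in: A finger keeps the vial tray's key down by more than 3 mm (over 0.3 N); that tray is out by 8 to 40 mm, at rest (under 10 mm/s) and pressing on a finger with over 0.4 N; the other tray is shut (within 4 mm) and its key up (within 3 mm); vial and jar stand upright (within 0.2 rad) in their trays (((y of vial in the frame of dock above 0 m and value of joint key_l above 0.003 m and contact force between the fingers and key_l above 0.3 N and value of joint tray_l between 0.008 and 0.04 m and contact force between the fingers and tray_l above 0.4 N and velocity of joint tray_l between -0.01 and 0.01 m/s and value of joint tray_r below 0.004 m and value of joint key_r below 0.003 m) or (y of vial in the frame of dock below 0 m and value of joint key_r above 0.003 m and contact force between the fingers and key_r above 0.3 N and value of joint tray_r between 0.008 and 0.04 m and contact force between the fingers and tray_r above 0.4 N and velocity of joint tray_r between -0.01 and 0.01 m/s and value of joint tray_l below 0.004 m and value of joint key_l below 0.003 m)) and angle between each of vial, jar's own z axis and vertical below 0.2 rad and z of each of vial, jar in the frame of dock below 0.025 m); the arm keeps its last pose, push and grip.
It fails at once if a tray runs past halfway (beyond 42 mm) (value of joint any of tray_l, tray_r above 0.042 m).
It fails at once if the other tray is let out (8 mm) or its key pressed (4 mm) ((y of vial in the frame of dock above 0 m and (value of joint tray_r above 0.008 m or value of joint key_r above 0.004 m)) or (y of vial in the frame of dock below 0 m and (value of joint tray_l above 0.008 m or value of joint key_l above 0.004 m))).
It fails at once if the vial or the jar is lifted (12 mm) or tipped over (z of any of vial, jar in the frame of dock above 0.03 m or angle between any of vial, jar's own z axis and vertical above 0.6 rad).
It fails at once if a bystander is moved more than 20 mm (distance of any of lot_stamp, squat_jar, tape_roll from where it was at the start of the episode above 0.02 m).
It also fails if it takes over 27 s, if anything falls off the work surface, if the arm or the gripper's body presses on something with over 40 N, if the wrist force passes 120 N, or if a joint passes its speed limit or range.

## Working session

There is one attempt and no reset: what is moved stays moved. The work goes in short steps, Python scripts to look and compute and a shell command to move; the robot and the scene stay as the last step left them, time stands still between calls to the robot, and variables do not carry over. Pictures are saved under pics/ and viewed, at most 10 in all, crops included, and the job is handed in when it is done.

```bash
mkdir -p pics
cat > h.py <<'E'
import numpy as np, cv2
from cell import robot
def grab(n,fn=None):
    f=robot.grab_frame(n)
    if fn: cv2.imwrite('pics/'+fn,f['frame'][:,:,::-1])
    return f
def pts(f):
    z=f['range_z'];v,u=np.mgrid[:384,:512]
    P=np.stack([(u-f['cx'])/f['fx']*z,(v-f['cy'])/f['fy']*z,z],-1)
    W=P@f['pose'][:3,:3].T+f['pose'][:3,3]
    W[z<=0]=np.nan
    return W
E
python3 - <<'E'
from h import *
s=robot.sense();print({k:np.round(v,3) for k,v in s.items()})
a=[]
for n in('top','side'):
    f=grab(n); a.append(f['frame']); W=pts(f); np.save(n+'.npy',W)
    print(n,np.round(f['pose'],2).tolist(),f['fx'])
    for th in('dock','vial','jar','key_l_top','tray_l_plate','tape_roll','squat_jar','lot_stamp'):
        for r in robot.regions_of(th,n)[:4]:
            m=r['pixels']; print(th,round(r['score'],2),r['rect'],np.round(np.nanmedian(W[m],0)),np.round(np.nanpercentile(W[m][:,2],95)))
cv2.imwrite('pics/a.png',cv2.resize(np.vstack(a)[:,:,::-1],(450,600)) if 0 else a[0][:,:,::-1]); cv2.imwrite('pics/b.png',a[1][:,:,::-1])
E
```

```text
{'t': np.float64(0.0), 'qpos': array([ 1.194,  0.308,  1.508, -0.   ,  1.328, -0.074]), 'qvel': array([-0.001,  0.001,  0.002, -0.001,  0.001,  0.001]), 'joint_torque': array([-0.0000e+00, -4.5756e+01, -2.5191e+01,  0.0000e+00,  1.3000e-02,
        0.0000e+00]), 'tcp_pos': array([171.765, 548.011, 230.373]), 'eef_rot': array([-3.14 , -0.   ,  2.838]), 'contact_force': array([-0.034, -0.225, -0.232]), 'ft_torque': array([-0.037,  0.062, -0.011]), 'grip_force': np.float64(0.0), 'gripper_width': np.float64(0.999)}
top [[0.02, -0.99, 0.11, 446.51], [-1.0, -0.03, -0.0, -47.14], [0.01, -0.11, -0.99, 937.84], [0.0, 0.0, 0.0, 1.0]] 376.3321110180435
dock 0.95 [262.4, 149.8, 84.9, 54.6] [ 583. -164.   28.] 52.0
vial 0.53 [274.8, 164.2, 11.5, 9.5] [ 592. -111.   47.] 49.0
jar 0.89 [331.6, 106.5, 24.7, 24.6] [ 725. -271.   39.] 42.0
jar 0.68 [305.5, 164.0, 24.5, 22.1] [ 584. -200.   58.] 60.0
jar 0.63 [303.1, 151.5, 36.8, 49.1] [ 560. -202.   20.] 56.0
jar 0.6 [317.8, 211.9, 31.1, 28.8] [ 458. -236.   56.] 59.0
tray_l_plate 0.59 [268.2, 151.0, 33.9, 45.6] [ 582. -111.   19.] 55.0
tape_roll 0.97
[... 187 characters left out ...]
0.56, -0.83, 780.53], [0.0, 0.0, 0.0, 1.0]] 400.05853145455603
dock 0.88 [150.6, 203.0, 97.5, 70.0] [ 586. -165.   28.] 50.0
dock 0.26 [152.6, 207.7, 47.6, 53.6] [ 536. -209.   26.] 54.0
jar 0.97 [139.5, 174.7, 37.7, 40.3] [ 477. -242.   54.] 57.0
jar 0.83 [169.7, 223.7, 28.5, 27.8] [ 598. -206.   56.] 58.0
jar 0.76 [147.8, 300.3, 25.4, 32.7] [ 737. -275.   38.] 41.0
key_l_top 0.71 [202.7, 212.2, 9.5, 19.2] [ 563. -157.   42.] 45.0
key_l_top 0.16 [154.9, 208.4, 44.9, 49.3] [ 536. -207.   26.] 54.0
tray_l_plate 0.45 [150.1, 199.7, 95.8, 71.6] [ 587. -165.   28.] 50.0
tape_roll 0.83 [301.3, 128.8, 37.1, 41.5] [422. 158.  31.] 47.0
squat_jar 0.92 [285.7, 201.8, 27.0, 29.8] [604.  34.  44.] 46.0
```

View pics/a.png

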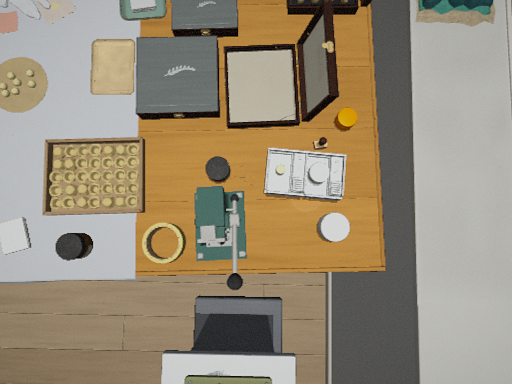

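View pics/b.png

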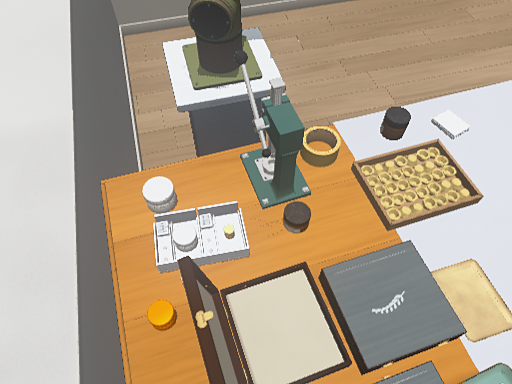

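Run:
```python
from h import *
f=grab('top');W=pts(f);I=f['frame']
cv2.imwrite('pics/c.png',cv2.resize(I[135:215,250:360,::-1],None,fx=7,fy=7,interpolation=cv2.INTER_CUBIC))
for n,X in(('top',W),('side',np.load('side.npy'))):
    m=(X[...,2]>15)&(X[...,0]>490)&(X[...,0]<660)&(X[...,1]<-50)&(X[...,1]>-275)&(X[...,2]<70)
    p=X[m]
    r=cv2.minAreaRect(p[:,:2].astype(np.float32));print(n,len(p),r)
    for y in range(-260,-60,20):
        q=p[abs(p[:,1]-y)<10]; q=q[np.argsort(q[:,0])]
        print(y,np.round(q[:4,[0,2]]).tolist(),np.round(q[-3:,[0,2]]).tolist())
X=W;m=(X[...,2]>100)&(X[...,0]<700)&(X[...,0]>200)&(abs(X[...,1])<200)
p=X[m]
for x in range(240,600,30):
    q=p[abs(p[:,0]-x)<15]
    if len(q): print(x,q[:,2].max(),q[:,1].min(),q[:,1].max())
```

```text
top 3596 ((578.3823852539062, -170.7224884033203), (189.5781707763672, 168.2236328125), 86.0583724975586)
-260 [[491.0, 55.0], [523.0, 29.0], [524.0, 26.0], [524.0, 54.0]] [[634.0, 43.0], [634.0, 44.0], [634.0, 41.0]]
-240 [[490.0, 56.0], [490.0, 56.0], [490.0, 57.0], [490.0, 54.0]] [[634.0, 42.0], [635.0, 46.0], [636.0, 41.0]]
-220 [[490.0, 57.0], [491.0, 46.0], [525.0, 33.0], [525.0, 26.0]] [[659.0, 56.0], [659.0, 47.0], [660.0, 23.0]]
-200 [[526.0, 38.0], [527.0, 36.0], [527.0, 34.0], [527.0, 31.0]] [[659.0, 17.0], [659.0, 46.0], [659.0, 46.0]]
-180 [[528.0, 43.0], [528.0, 40.0], [528.0, 38.0], [528.0, 36.0]] [[639.0, 44.0], [639.0, 43.0], [640.0, 43.0]]
-160 [[529.0, 20.0], [530.0, 42.0], [530.0, 43.0], [530.0, 38.0]] [[641.0, 45.0], [641.0, 42.0], [642.0, 42.0]]
-140 [[530.0, 29.0], [531.0, 27.0], [531.0, 53.0], [531.0, 50.0]] [[641.0, 42.0], [641.0, 43.0], [641.0, 42.0]]
-120 [[532.0, 35.0], [532.0, 35.0], [532.0, 56.0], [532.0, 57.0]] [[643.0, 42.0], [643.0, 43.0], [643.0, 43.0]]
-100 [[533.0, 41.0], [533.0, 42.0], [533.0, 38.0], [534.0, 33.0]] [[645.0, 42.0], [645.0, 42.0], [
[... 1080 characters left out ...]
 55.0]] [[648.0, 27.0], [648.0, 38.0], [648.0, 29.0]]
-100 [[537.0, 54.0], [537.0, 52.0], [538.0, 51.0], [538.0, 54.0]] [[649.0, 37.0], [650.0, 43.0], [650.0, 28.0]]
-80 [[541.0, 56.0], [541.0, 28.0], [541.0, 20.0], [541.0, 23.0]] [[649.0, 18.0], [650.0, 23.0], [650.0, 27.0]]
360 297.9378257071129 -32.53060872454199 -6.878815567732978
390 275.32176197510796 -21.188885386188122 -12.187286353991901
420 279.69507381931373 -19.326039119831606 54.85183598858533
450 279.27044347690867 -21.421082917890992 65.7838578004856
480 233.69742263437524 -21.318473805465008 63.60642821055138
510 234.33132486023635 -16.86599498875835 60.47657861576314
540 233.3885945822766 11.827678557426957 39.98687051143427
```

View pics/c.png

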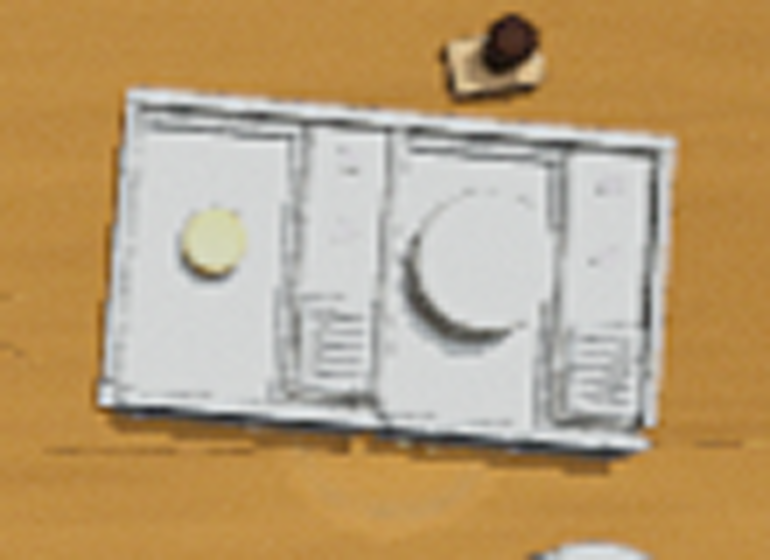

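```bash
python3 -m pendant '{"travel":[[-3.8,-2.7,-1.7],[-3.8,-2.7,-1.7],[-3.8,-2.7,-1.7],[-3.8,-2.7,-1.7],[-3.8,-2.7,-1.7],[-3.8,-2.7,-1.7],[-3.8,-2.7,-1.7],[-3.8,-2.7,-1.7]],"dr":[[0,0,0],[0,0,0],[0,0,0],[0,0,0],[0,0,0],[0,0,0],[0,0,0],[0,0,0]],"hand":[5,5,5,5,5,5,5,5]}' 40
python3 -m pendant '{"travel":[[-3,-4,0],[-3,-4,0],[-3,-4,0],[-3,-4,0],[-3,-4,0],[-3,-4,0],[-3,-4,0],[-3,-4,0]],"dr":[[0,0,0],[0,0,0],[0,0,0],[0,0,0],[0,0,0],[0,0,0],[0,0,0],[0,0,7.9]],"hand":[5,5,5,5,5,5,5,5]}'
```

```text
t: 1.75
tcp_pos: [398.2, 250.0, 368.3]
eef_rot: [3.141, 0.001, 2.838]
contact_force: [1.7, 0.5, 0.5]
gripper_width: 0.583
grip_force: 0.0
t: 2.55
tcp_pos: [531.0, -127.6, 367.5]
eef_rot: [3.141, 0.0, 2.697]
contact_force: [1.4, 1.1, 0.2]
gripper_width: 0.586
grip_force: 0.0
```

```bash
python3 -m pendant '{"travel":[[0,0,1.8],[0,0,1.8],[0,0,1.8],[0,0,1.8],[0,0,1.8],[0,0,1.8],[0,0,1.8],[0,0,1.8]],"dr":[[0,0,8.58],[0,0,8.58],[0,0,8.58],[0,0,8.58],[0,0,8.58],[0,0,8.58],[0,0,8.58],[0,0,8.58]],"hand":[5,5,5,5,5,5,5,5]}'
python3 - <<'E'
from h import *
f=grab('wrist','d.png');W=pts(f);np.save('w.npy',W);print(np.round(f['pose'],2),f['fx'])
for th in('dock','key_l','key_r','tray_l','vial'):
    for r in robot.regions_of(th,'wrist')[:2]:
        m=r['pixels'];print(th,round(r['score'],2),r['rect'],np.round(np.nanmedian(W[m],0)),np.round(np.nanpercentile(W[m][:,2],95)))
X=W;z=X[...,2]
m=(z>50)&(z<59)&(X[...,0]<548)&(X[...,0]>515);p=X[m];print(len(p),p.min(0) if len(p) else 0,p.max(0) if len(p) else 0)
E
```

```text
t: 3.35
tcp_pos: [530.7, -125.5, 222.7]
eef_rot: [3.141, 0.0, 1.496]
contact_force: [0.4, 0.8, -0.5]
gripper_width: 0.586
grip_force: 0.0
[[ 1.0000e+00 -7.0000e-02 -2.0000e-02  5.3548e+02]
 [-8.0000e-02 -9.6000e-01 -2.7000e-01 -5.5030e+01]
 [ 0.0000e+00  2.7000e-01 -9.6000e-01  3.6461e+02]
 [ 0.0000e+00  0.0000e+00  0.0000e+00  1.0000e+00]] 311.88958365572955
dock 0.55 [258.5, 121.2, 112.6, 170.3] [ 578. -146.   28.] 54.0
key_l 0.83 [274.1, 263.3, 25.1, 23.1] [ 552. -243.   43.] 44.0
key_l 0.6 [271.3, 186.0, 31.7, 25.6] [ 558. -152.   43.] 45.0
key_r 0.83 [274.1, 263.3, 25.1, 23.1] [ 552. -243.   43.] 44.0
key_r 0.6 [271.3, 186.0, 31.7, 25.6] [ 558. -152.   43.] 45.0
tray_l 0.75 [261.6, 210.7, 93.3, 82.1] [ 554. -204.   18.] 55.0
tray_l 0.61 [260.3, 129.2, 101.5, 82.0] [ 582. -111.   18.] 55.0
vial 0.98 [308.7, 146.3, 24.0, 24.6] [ 592. -110.   46.] 48.0
vial 0.64 [260.7, 127.6, 102.2, 85.5] [ 583. -111.   18.] 55.0
823 [ 515.01453821 -257.10562407   50.44856259] [540.02196586  34.6537324   58.62474881]
```

View pics/d.png

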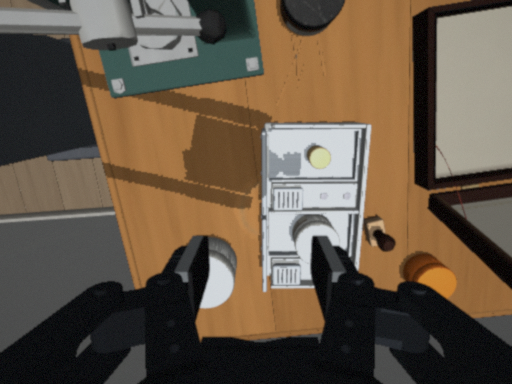

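Run:
```python
from h import *
def fr(W,lab):
    th=-0.0685;e=np.array([np.cos(th),np.sin(th)]);n=np.array([-np.sin(th),np.cos(th)])
    O=np.array([588,-168.])
    X=W.reshape(-1,3);X=X[~np.isnan(X[:,0])]
    a=(X[:,:2]-O)@e;b=(X[:,:2]-O)@n;z=X[:,2]
    k=(z>39)&(z<49)&(abs(a+29)<25)&(abs(b-16)<20)
    print(lab,'key a',np.percentile(a[k],[2,50,98]),'b',np.percentile(b[k],[2,50,98]),'z',np.median(z[k]),k.sum())
    p=(z>20)&(z<60)&(abs(a)<75)&(abs(b)<110)&~((a<-60)&(b<-20))
    print('  dock a',np.percentile(a[p],[.5,99.5]),'b',np.percentile(b[p],[.5,99.5]))
    for lo in(30,):
        f=(z>30)&(z<55)&(abs(b-16)<30)&(abs(a+57)<12); print('  front',np.percentile(a[f],[2,10,50]))
    print('  left',np.percentile(b[(z>38)&(z<46)&(abs(a)<40)&(abs(b-95)<20)],[2,50,98]) )
fr(np.load('w.npy'),'wrist');fr(np.load('top.npy'),'top');fr(np.load('side.npy'),'side')
```

```text
wrist key a [-46.15468052 -30.25666613 -14.062805  ] b [-3.74399357 11.42691086 24.10458427] z 43.225311778516755 728
  dock a [-58.54863639  73.61093234] b [-96.61421913  90.44394867]
  front [-58.24659727 -58.13543277 -54.95952716]
  left [87.38542574 88.76330958 90.44720181]
top key a [-45.67733468 -30.78901502 -14.30863258] b [-3.46474091 11.58217486 24.6543215 ] z 43.34728685553483 154
  dock a [-58.83601345  71.89550427] b [-97.22108604  90.9648874 ]
  front [-58.94008531 -58.74556456 -57.6056123 ]
  left [87.87189423 89.54155882 91.19789499]
side key a [-51.91361648 -30.5994452  -11.64913309] b [-2.61846145 10.39927796 29.95398764] z 42.56711273323367 203
  dock a [-54.67066761  56.16719422] b [-100.43593057   87.09651896]
  front [-54.66972888 -52.8333495  -51.1887163 ]
  left [84.67221937 86.12752674 87.73375625]
```

```bash
python3 -m pendant '{"travel":[[-0.66,0.06,1.9],[-0.66,0.06,1.9],[-0.66,0.07,1.9],[-0.67,0.07,1.9],[0,0,1.9],[0,0,1.9],[0,0,1.9],[0,0,1.8]],"dr":[[0,0,0.3],[0,0,0],[0,0,0],[0,0,0],[0,0,0],[0,0,0],[0,0,0],[0,0,0]],"hand":[5,5,5,5,5,5,5,5]}'
python3 - <<'E'
from h import *
f=grab('wrist');g=grab('side');s=robot.sense();print(s['tcp_pos'],s['eef_rot'],s['contact_force'])
a=f['frame'][100:384,130:400];b=cv2.resize(g['frame'][150:290,120:290],None,fx=2.03,fy=2.03)
cv2.imwrite('pics/e.png',cv2.resize(np.hstack([a,b[:284]]),None,fx=1.28,fy=1.28)[:,:,::-1])
E
```

```text
t: 4.45
tcp_pos: [532.7, -152.7, 72.8]
eef_rot: [3.139, 0.001, 1.499]
contact_force: [0.2, 0.4, 1.1]
gripper_width: 0.584
grip_force: 0.0
[ 530.65904013 -151.87355696   71.21193292] [-3.13896602e+00 -7.48260230e-04  1.49817311e+00] [-0.57534938  0.40443298 -0.15027991]
```

View pics/e.png

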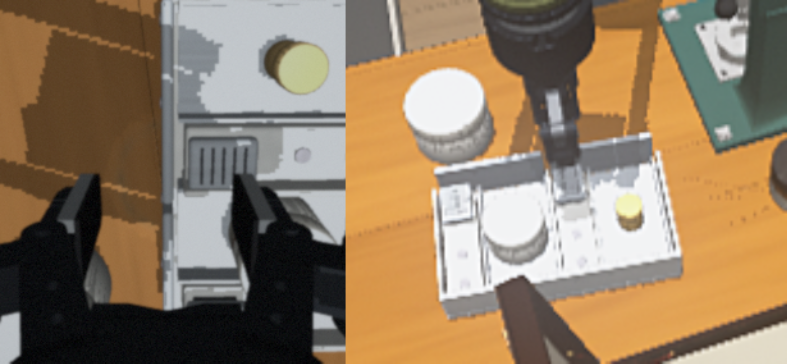

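```bash
python3 -m pendant '{"travel":[[0,0,0.4],[0,0,0.4],[0,0,0.4],[0,0,0.4],[0,0,0.4],[0,0,0.3],[0,0,0],[0,0,0]],"dr":[[0,0,0],[0,0,0],[0,0,0],[0,0,0],[0,0,0],[0,0,0],[0,0,0],[0,0,0]],"hand":[5,5,5,5,5,5,5,5]}'
python3 -m pendant '{"travel":[[0,0,0.1],[0,0,0.1],[0,0,0.1],[0,0,0.1],[0,0,0.1],[0,0,0.1],[0,0,0],[0,0,0]],"dr":[[0,0,0],[0,0,0],[0,0,0],[0,0,0],[0,0,0],[0,0,0],[0,0,0],[0,0,0]],"hand":[5,5,5,5,5,5,5,5]}'
```

```text
t: 5.35
tcp_pos: [531.4, -152.1, 49.2]
eef_rot: [-3.141, -0.0, 1.497]
contact_force: [0.2, -0.3, -0.6]
gripper_width: 0.584
grip_force: 0.0
t: 6.15
tcp_pos: [531.4, -152.1, 43.3]
eef_rot: [-3.142, -0.0, 1.497]
contact_force: [0.3, 0.7, 0.3]
gripper_width: 0.588
grip_force: 0.0
```

```bash
python3 -m pendant '{"travel":[[0,0,0.1],[0,0,0.1],[0,0,0.1],[0,0,0.1],[0,0,0],[0,0,0],[0,0,0],[0,0,0]],"dr":[[0,0,0],[0,0,0],[0,0,0],[0,0,0],[0,0,0],[0,0,0],[0,0,0],[0,0,0]],"hand":[5,5,5,5,5,5,5,5]}'
```

```text
t: 6.95
tcp_pos: [531.5, -152.2, 39.4]
eef_rot: [3.141, 0.0, 1.497]
contact_force: [-1.7, 0.3, 2.5]
gripper_width: 0.588
grip_force: 1.5
```

```bash
python3 -m pendant '{"travel":[[0,0,0.1],[0,0,0.1],[0,0,0.1],[0,0,0],[0,0,0],[0,0,0],[0,0,0],[0,0,0]],"dr":[[0,0,0],[0,0,0],[0,0,0],[0,0,0],[0,0,0],[0,0,0],[0,0,0],[0,0,0]],"hand":[5,5,5,5,5,5,5,5]}'
```

```text
t: 7.75
tcp_pos: [531.4, -152.2, 36.4]
eef_rot: [-3.142, 0.0, 1.497]
contact_force: [0.0, 0.5, 4.0]
gripper_width: 0.585
grip_force: 2.8
```

```bash
cat > look.py <<'E'
from h import *
import sys
f=grab('wrist');g=grab('side');s=robot.sense();print(s['t'],s['tcp_pos'],s['contact_force'],s['grip_force'])
a=f['frame'][100:384,130:400];b=cv2.resize(g['frame'][150:290,120:290],None,fx=2.03,fy=2.03)
cv2.imwrite('pics/'+sys.argv[1],cv2.resize(np.hstack([a,b[:284]]),None,fx=1.28,fy=1.28)[:,:,::-1])
E
python3 look.py f.png
```

```text
7.85 [ 531.42681016 -152.13756601   36.41819795] [-0.59990319 -0.95416845  3.23661339] 2.800302766263485
```

View pics/f.png

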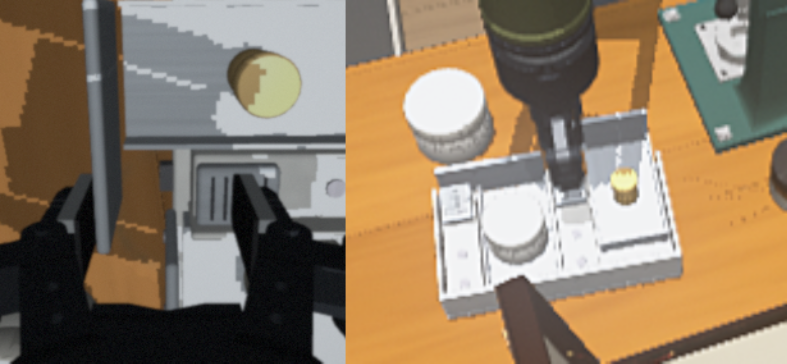

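```bash
python3 -m pendant '{"travel":[[0,0,0.05],[0,0,0],[0,0,0],[0,0,0],[0,0,0],[0,0,0],[0,0,0],[0,0,0]],"dr":[[0,0,0],[0,0,0],[0,0,0],[0,0,0],[0,0,0],[0,0,0],[0,0,0],[0,0,0]],"hand":[5,5,5,5,5,5,5,5]}'
python3 - <<'E'
from h import *
for n in('top','side'):
    W=pts(grab(n)).reshape(-1,3)
    for y in(-120,-100):
        q=W[(abs(W[:,1]-y)<6)&(W[:,2]>35)&(W[:,2]<60)&(W[:,0]>470)&(W[:,0]<560)];print(n,y,np.percentile(q[:,0],[2,10,50]))
E
```

```text
t: 8.65
tcp_pos: [531.4, -152.1, 35.9]
eef_rot: [3.142, 0.0, 1.497]
contact_force: [-0.5, -0.2, 5.0]
gripper_width: 0.585
grip_force: 2.9Traceback (most recent call last):
  File "<stdin>", line 5, in <module>
    return _quantile_unchecked(
        a, q, axis, out, overwrite_input, method, keepdims, weights)
    return _ureduce(a,
                    func=_quantile_ureduce_func,
    ...<5 lines>...
                    overwrite_input=overwrite_input,
                    method=method)
    r = func(a, **kwargs)
    result = _quantile(arr,
                       quantiles=q,
    ...<2 lines>...
                       out=out,
                       weights=wgt)
    slices_having_nans = np.isnan(arr[-1, ...])
                                  ~~~^^^^^^^^^
IndexError: index -1 is out of bounds for axis 0 with size 0
```

Run:
```python
from h import *
W=pts(grab('side')).reshape(-1,3)
for y in(-120,-100):
    q=W[(abs(W[:,1]-y)<6)&(W[:,2]>40)&(W[:,2]<60)&(W[:,0]>470)&(W[:,0]<560)];print(y,len(q),np.percentile(q[:,0],[2,10,50]) if len(q) else '')
s=robot.sense();print(s['t'],s['contact_force'],s['grip_force'])
```

```text
-120 28 [511.67830777 512.5106128  515.21833455]
-100 27 [512.98760016 514.11963956 516.41609894]
8.75 [-0.50470821 -0.02628411  5.06778463] 2.929055839776993
```

```bash
python3 -c "from cell import robot;print(robot.sign_off())"
```

```text
the job is handed in; nothing more can be done
None
```

I handed the job in with the left (vial) tray's key held down by one finger at about 5 N and the tray stopped by the other finger at roughly 24 mm out. The last pictures show the vial and jar upright and the right tray shut; no verdict came back.

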